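# Put the spring barrel away and hold the chest lid open

### The job

We are packing the zeppelin job into its little mahogany chest: stand the steel spring barrel upright in the chest's open drawer and push the drawer fully shut. Then raise the chest's lid to 60 degrees from closed and hold it still there, because its stay is off and it falls shut, while I lay the zeppelin in with both hands; you finish while still holding the lid. Leave the other things on the desk where they are.

Things in the scene. Friction and masses are not known exactly. Their poses are not given: they have to be found in the camera images.
- chest: The chest, fixed to the desk, mahogany with brass fittings, 180 (x) x 260 (y) x 116 mm high with its lid shut; front and back stand 90 mm from the centre. Origin: centre of its underside. Its own +x points to its back (the lid's hinges), its front (drawer and knobs) faces its own -x, z up. Drawer below, a lined well under the lid above.
- drawer (a joint): How far the drawer is pulled out of the chest's front (along the chest's -x), m: 0 fully shut, 0.13 the stop; it starts 0.11 to 0.125 open. Slides easily (about 1 N plus light damping) and stays where it is left.
- drawer_floor (a point): Centre of the drawer's inner floor, 150 (x) x 226 (y) mm, 11 mm above the desk; moves with the drawer, axes as the chest's. The 10 mm thick face board's inside is 75 mm from it towards -x. Pulled out by d, the first d - 10 mm of floor behind the face board lie clear of the chest. Board top 45 mm, walls (5 mm thick) 43 mm above the desk; the chest's front overhangs from 46 mm up.
- drawer_knob (a point): Centre of the front face of the drawer's brass knob (18 mm across, on the middle of the face board, standing 24 mm out from it), 26 mm above the desk.
- lid (a joint): Opening angle of the chest's lid, rad: 0 shut (start), stop at 1.48 (85 degrees). 60 degrees is 1.047. Hinged along the back top edge of the chest, it falls shut by its own weight from any angle; about 2 N at the knob lifts it.
- lid_hinge (a point): Middle of the lid's hinge line, at the chest's back, 106 mm above the desk; the line runs along the chest's y.
- lid_knob (a point): Centre of the lid's brass ball knob, 18 mm across, on a 9 mm thick neck, 20 mm in front of the middle of the lid's front edge. With the lid shut it is 111 mm above the desk and 200 mm in front of the hinge line, 5 mm above it. The lid is a 10 mm board, 180 x 260 mm, about 0.35 kg.
- spring_barrel: The spring barrel: an upright steel drum 34 mm across, from 3 to 26 mm above its underside, on a brass toothed rim 42 mm across and 3 mm thick, with an 8 mm arbor stub on top up to 31 mm. Origin: centre of its underside, z up. 0.11 kg. It starts on the desk to the left or the right of the chest.
- button_tin: Round button tin in brown tortoiseshell finish, 75 mm across, 30 mm high. Origin: centre of its underside. Bystander.
- zeppelin: Silver tin zeppelin with red tail fins, 190 mm long (x), 51 mm high. Origin: under its middle. Bystander.
- seal: Red tin seal with a yellow ball on its nose, on a round blue foot 68 mm across, 125 mm high. Origin: centre of its underside. Bystander.
- chassis_bar: Pewter-grey chassis bar, 150 (x) x 24 x 12 mm. Origin: centre of its underside. Bystander.
- screwdriver: Screwdriver lying on the desk, 150 mm long (x). Bystander.
- lacquer_jar: Small amber glass jar with a black cap, 44 mm across, 55 mm high. Origin: centre of its underside. Bystander.

How it is judged (in metres and radians):
On the way, in this order (a step that is already met when the one before it is completed fails the run):
1. the spring barrel stands upright on the floor of the drawer, let go (x of spring_barrel in the frame of drawer_floor between -0.07 and 0.07 m and y of spring_barrel in the frame of drawer_floor between -0.108 and 0.108 m and z of spring_barrel in the frame of drawer_floor between -0.006 and 0.006 m and angle between spring_barrel's own z axis and vertical below 0.15 rad and contact force between the fingers and spring_barrel below 0.1 N and linear speed of spring_barrel below 0.02 m/s), for 0.2 s.
2. the drawer is fully shut with the barrel standing in it (x of spring_barrel in the frame of drawer_floor between -0.07 and 0.07 m and y of spring_barrel in the frame of drawer_floor between -0.108 and 0.108 m and z of spring_barrel in the frame of drawer_floor between -0.006 and 0.006 m and angle between spring_barrel's own z axis and vertical below 0.15 rad and value of joint drawer below 0.004 m), for 0.2 s.
At the end, for the whole second after the job is handed in: The spring barrel stands upright in the drawer, the drawer is shut to within 4 mm, and the lid is held still by the robot's fingers, and by no other thing, at 60 degrees, plus or minus 6 (all of step 2 and value of joint lid between 0.942 and 1.152 rad and velocity of joint lid between -0.05 and 0.05 rad/s and contact force between the fingers and lid above 0.2 N and contact force between lid and zeppelin below 0.1 N and contact force between lid and seal below 0.1 N and contact force between lid and button_tin below 0.1 N and contact force between lid and chassis_bar below 0.1 N and contact force between lid and screwdriver below 0.1 N and contact force between lid and lacquer_jar below 0.1 N); the arm keeps its last pose, push and grip.
It fails at once if one of the other things is pushed or knocked more than 25 mm from its place (distance of any of zeppelin, seal, button_tin, chassis_bar, screwdriver, lacquer_jar from where it was at the start of the episode above 0.025 m).
It also fails if it takes over 64 s, if anything falls off the work surface, if the arm or the gripper's body presses on something with over 40 N, if the wrist force passes 120 N, or if a joint passes its speed limit or range.

### The arm

A 7-joint arm with a two-finger parallel gripper is mounted at the origin on the work surface. World frame = base frame: x ahead of the robot, y to its left, z up, the work surface at z = 0. Lengths are in mm, angles in rad, forces in N, time in s.
With the tool pointing down it reaches from about 350 to 900 mm from the base axis. Payload 19.9 kg.
Tool frame: the origin (TCP) lies on the mounting face of the last link; the fingertips stand 199 mm ahead of it and the grasp point (between the pads) lies 180 mm ahead of it; z points along the fingers, x is the direction in which the jaws open and shut, and the axes are right-handed (so a half turn about z gives the same grasp; the last joint's range is limited). The gripper opens to 94 mm and grips with 3 to 60 N. Pads are 16 mm wide; open, the fingers measure 119 mm over their backs; the gripper's body (75 mm by 177 mm) begins 78 mm behind the grasp point.
Start: joints at [1.274, 0.417, -0.01, 1.614, 0.005, 1.111, -0.053], TCP at [157.539, -604.814, 404.625] pointing down, gripper open.
Joint ranges: [-2.81, 2.81], [-0.39, 2.02], [-1.27, 1.25], [0.06, 2.57], [-1.19, 4.33], [0.19, 2], [-2.82, 2.82]. Speed limits (rad/s): [1.89, 1.89, 2.39, 2.39, 3.01, 3.01, 3.01].

### API

Orientations are given as [roll, pitch, yaw] about the fixed x, y, z axes, in that order (R = Rz(yaw) Ry(pitch) Rx(roll)).
In Python, from station import r, vision gives the robot as it stands.
- The arm moves only by the tool servo_tool, never from a script. Its argument "steps" is a list of rows, each an object with "delta_pos": the shift along the tool's x, y, z in m, a list of three; "spin": the turn about the tool's z in rad; "grip": the finger opening in m, from 0 to 0.094. In form: [{"delta_pos": [dx, dy, dz], "spin": spin, "grip": grip}, ...]. A call has 1 to 12 rows; each row is the pose to reach, as a shift and turn from the pose commanded when the call began, along the tool's axes at that moment; what a row does not reach only later rows make up. A row lasts 1/10 s, in which the tool goes at most 50 mm and 8.59 degrees, less where a joint would pass 70% of its speed; a pose out of reach is approached as far as the arm can. A call with a gripper value outside its range is refused whole. The fingers move at their own pace and stop on an object; "squeeze" is the grip in N (left out, the last holds). Time passes only in rows, so rows that repeat a pose let the fingers close. It gives the time, the measured TCP pose, the force and the opening at its end, in the units of the state.
- r.get_obs(): the state, without advancing time (a new reading comes with each control period).
- vision.camera(name): name is "scene" or "top"; returns the picture (420x560x3 uint8, red, green, blue); there is no depth.
- vision.get_calibration(name): a dict with "fx", "fy", "cx", "cy" (pixels), "D" ([k1, k2, p1, p2, k3] as OpenCV has them; the pictures are not rectified), "origin" and "rotation" of the camera in the world. Camera axes: x right, y down, z forward; pixel columns grow to the right and rows downward; lengths in mm; the calibration is good to about 2 mm. A picture is of the moment at which its call begins. get_calibration takes no time and is no camera call.
- r.sign_off(): hands the job in, once; it reports no verdict.
The state is a dict: "t": time; "qpos": joint angles; "qvel": joint speeds; "tau": joint torques, N m; "ee_pos": TCP position; "tool_rot": TCP orientation; "force": force on the tool from outside, world axes, zero at the start; "ft_torque": the same for the moment, N m; "grip_width": finger opening in mm.
Only numpy, scipy, OpenCV 4.12 (cv2) and the standard library are available. Lean on these libraries where they do the work, as an engineer would, in place of code of your own. Each camera call takes 0.05 s, during which the arm holds its last target.

## Working session

There is one attempt and no reset: what is moved stays moved. The work goes in short steps, Python scripts to look and compute and a tool call to move; the robot and the scene stay as the last step left them, time stands still between calls to the robot, and variables do not carry over. Pictures are saved under pics/ and viewed, and the job is handed in when it is done.

Besides the shell and the picture viewer there is one more tool, called after "Emit:" as name(argument=value, ...) on one line, values as JSON. servo_tool: Moves the arm, as the interface text tells. Its arguments: {"type":"object","properties":{"steps":{"type":"array","items":{"type":"object","properties":{"delta_pos":{"type":"array","items":{"type":"number"}},"spin":{"type":"number"},"grip":{"type":"number"}}}},"squeeze":{"type":"number"}},"required":["steps"]}

```bash
mkdir -p pics; ls; python3 - <<'E'
from station import r, vision
import cv2
o=r.get_obs(); print(o)
for n in ("scene","top"):
    im=vision.camera(n); cv2.imwrite(f"pics/{n}0.png",im[:,:,::-1]); print(vision.get_calibration(n))
E
```

```text
pics
{'t': 0.0, 'qpos': array([ 1.27450074,  0.41795946, -0.01027088,  1.61420165,  0.00471262,
        1.11071164, -0.05300307]), 'qvel': array([ 0.00187762, -0.00137827,  0.00084337, -0.00059829, -0.00080337,
       -0.0010059 , -0.00105553]), 'tau': array([-1.76937760e-04, -8.51248884e+01,  6.38669394e-01, -4.25985646e+01,
       -4.88186418e-02,  1.87114498e-02,  9.50670301e-05]), 'ee_pos': array([ 157.47913503, -604.68204638,  404.02280092]), 'tool_rot': array([ 3.14147508e+00,  1.25174523e-03, -1.31601928e+00]), 'force': array([-0.44833595, -0.5988645 ,  0.84974403]), 'ft_torque': array([ 0.05504313,  0.0510211 , -0.02433288]), 'grip_width': 93.89455203854155}
{'fx': 428.89909407118574, 'fy': 428.89909407118574, 'cx': 281.2408218414594, 'cy': 209.19265647483442, 'D': array([-0.02389505,  0.        ,  0.        ,  0.        ,  0.        ]), 'origin': array([1543.43178223,   32.80456181,  903.69566535]), 'rotation': array([-2.24669165, -0.00321357,  1.57036395])}
{'fx': 531.8972138388041, 'fy': 531.8972138388041, 'cx': 281.52027501081506, 'cy': 209.68593357701855, 'D': array([-0.11851416,  0.        ,  0.        ,  0.        ,  0.        ]), 'origin': array([ 401.3048894 ,   65.52371288, 1662.81070714]), 'rotation': array([-3.07536813, -0.01758525, -1.54528935])}
```

View pics/scene0.png

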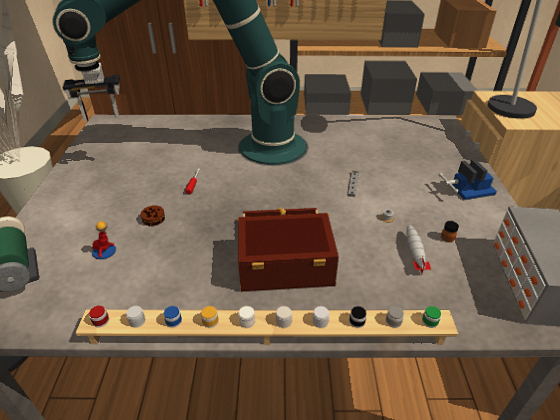

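View pics/top0.png

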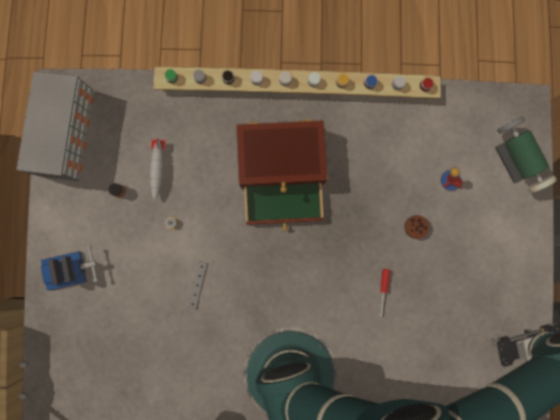

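```bash
cat > h.py <<'E'
import numpy as np, cv2
from scipy.spatial.transform import Rotation as Ro
def ray(c,u,v):
    K=np.array([[c['fx'],0,c['cx']],[0,c['fy'],c['cy']],[0,0,1]])
    p=cv2.undistortPoints(np.array([[[u,v]]],float),K,np.array(c['D']))[0,0]
    return np.array(c['origin']),Ro.from_euler('xyz',c['rotation']).apply([p[0],p[1],1])
def plane(c,u,v,z):
    o,d=ray(c,u,v); return o+d*(z-o[2])/d[2]
def proj(c,P):
    R=Ro.from_euler('xyz',c['rotation']).as_matrix()
    K=np.array([[c['fx'],0,c['cx']],[0,c['fy'],c['cy']],[0,0,1]])
    q=R.T@(np.array(P,float)-c['origin']);return cv2.projectPoints(q.reshape(1,3),np.zeros(3),np.zeros(3),K,np.array(c['D']))[0].ravel()
E
python3 - <<'E'
from h import *
from station import vision
t=vision.get_calibration('top'); s=vision.get_calibration('scene')
for n,p,z in (('barrel',(171,224),31),('lidknob',(283,187),111),('dknob',(286,227),26),('lidFL',(239,185),116),('lidFR',(326,183),116),('lidBL',(237,124),116),('lidBR',(324,122),116),('faceL',(245,223),45),('faceR',(323,220),45),('jar',(117,189),55)):
    print(n,plane(t,*p,z).round(0))
for n,p,z in (('barrel',(389,214),20),('lidknob',(282,211),111)): print(n,plane(s,*p,z).round(0))
a=cv2.imread('pics/top0.png');b=cv2.imread('pics/scene0.png')
x=cv2.resize(a[100:240,100:340],None,fx=3.3,fy=3.3,interpolation=cv2.INTER_CUBIC);cv2.imwrite('pics/tc.png',x)
y=cv2.resize(b[190:300,220:470],None,fx=3.2,fy=3.2,interpolation=cv2.INTER_CUBIC);cv2.imwrite('pics/sc.png',y)
E
```

```text
barrel [457. 378.  31.]
lidknob [572.  38. 111.]
dknob [458.  24.  26.]
lidFL [574. 167. 116.]
lidFR [586. -87. 116.]
lidBL [755. 179. 116.]
lidBR [768. -78. 116.]
faceL [466. 150.  45.]
faceR [481. -88.  45.]
jar [559. 544.  55.]
barrel [465. 387.  20.]
lidknob [563.  38. 111.]
```

View pics/tc.png

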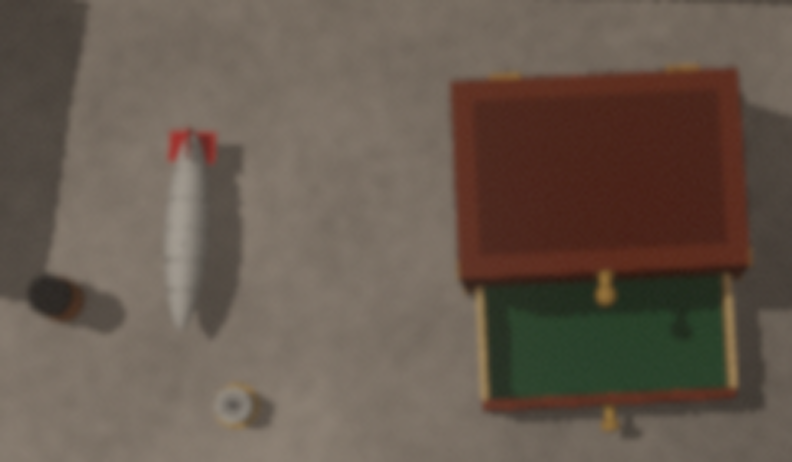

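View pics/sc.png

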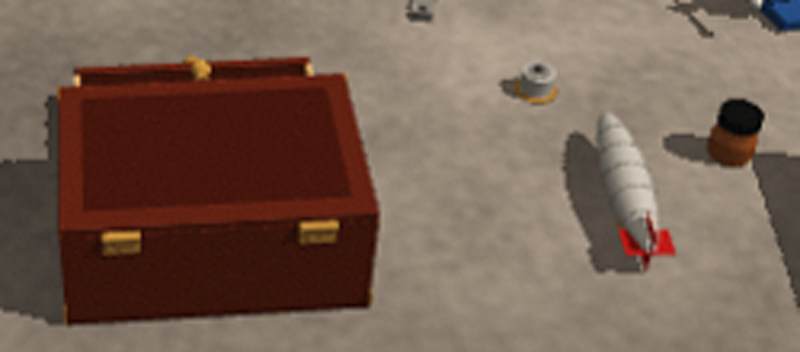

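```bash
python3 - <<'E'
from h import *
from station import vision
t=vision.get_calibration('top'); s=vision.get_calibration('scene')
def cr(x,y):return (x/3.3+100-.35,y/3.3+100-.35)
def cs(x,y):return (x/3.2+220-.35,y/3.2+190-.35)
print('barrel top',plane(t,*cr(233.5,404.5),31),'scene',plane(s,*cs(541,69),31))
# triangulate
def tri(p,q):
    o1,d1=ray(t,*p);o2,d2=ray(s,*q)
    A=np.stack([d1,-d2],1);k=np.linalg.lstsq(A,o2-o1,rcond=None)[0];a=o1+k[0]*d1;b=o2+k[1]*d2
    return ((a+b)/2).round(1),np.linalg.norm(a-b).round(1)
print(tri(cr(233.5,404.5),cs(541,69)))
print('lidknob tri',tri(cr(605,292),cs(202,68)), plane(t,*cr(605,292),111),plane(s,*cs(202,68),111))
print('dknob',plane(t,*cr(609,420),26), plane(t,*cr(609,430),26))
im=cv2.imread('pics/top0.png').astype(int)
b,g,rr=im[...,0],im[...,1],im[...,2]
m=((rr>g*1.8)&(rr>b*1.8)&(rr>40)).astype(np.uint8); m[:, :225]=0;m[:,340:]=0;m[200:]=0;m[:100]=0
m[186:]=0
c=max(cv2.findContours(m,0,2)[0],key=cv2.contourArea)
q=cv2.boxPoints(cv2.minAreaRect(c));print(q)
P=np.array([plane(t,*p,116) for p in q]);print(P.round(1),P.mean(0))
for i in range(4):
    d=P[(i+1)%4]-P[i];print(np.linalg.norm(d).round(1),np.arctan2(d[1],d[0]).round(3))
for k in ((483,405),(737,396),(490,400),(735,390)):print('face',plane(t,*cr(*k),45).round(1))
for n,k,z in (('bl',(452,85),116),('br',(737,70),116),('fr',(747,265),116),('fl',(465,278),116)):print(n,plane(t,*cr(*k),z).round(1))
for n,k,z in (('bl',(378,213),116),('br',(61,230),116),('fr',(58,90),116),('fl',(346,74),116)):print(n,'scene',plane(s,*cs(*k),z).round(1))
E
```

```text
barrel top [462.49241151 380.2421416   31.        ] scene [464.35882081 384.55457855  31.        ]
(array([462.9, 382.7,  29.7]), np.float64(4.5))
lidknob tri (array([567.9,  39.3, 115.1]), np.float64(2.0)) [568.34297386  38.19144628 111.        ] [562.90679313  40.28611025 111.        ]
dknob [457.63162851  29.92494466  26.        ] [448.30562944  29.68972971  26.        ]
[[237.32162 125.07628]
 [323.2804  121.16908]
 [326.00204 181.04536]
 [240.04327 184.95256]]
[[751.4 177.8 116. ]
 [770.7 -76.1 116. ]
 [592.2 -87.4 116. ]
 [573.8 164.  116. ]] [672.02304088  44.595833   116.        ]
254.7 -1.495
178.8 -3.079
252.0 1.644
178.2 0.078
face [467.7 146.8  45. ]
face [482.2 -87.5  45. ]
face [472.5 140.5  45. ]
face [487.7 -85.5  45. ]
bl [750.4 179.9 116. ]
br [771.6 -75.2 116. ]
fr [595.4 -87.3 116. ]
fl [576.9 162.6 116. ]
bl scene [755.  181.9 116. ]
br scene [774.7 -72.7 116. ]
fr scene [600.9 -88.7 116. ]
fl scene [577.3 171.1 116. ]
```

```bash
cat >> h.py <<'E'
def go(o,P,yaw):
    "delta in tool axes (m) from measured pose to TCP target P(mm), yaw; tool down"
    R=Ro.from_euler('xyz',o['tool_rot']).as_matrix()
    d=R.T@(np.array(P,float)-o['ee_pos'])/1000
    s=-(yaw-o['tool_rot'][2]); s=(s+np.pi)%(2*np.pi)-np.pi
    print(np.round(o['ee_pos'],1),np.round(o['tool_rot'],3),'delta',d.round(4),'spin',round(s,3),'rows',round(np.linalg.norm(d)/.05,1))
E
python3 - <<'E'
from h import *
from station import r
o=r.get_obs(); go(o,(450,-250,420),-1.501)
E
```

```text
[ 157.5 -604.7  404.1] [ 3.141e+00  1.000e-03 -1.316e+00] delta [-0.2695 -0.3724 -0.0156] spin 0.185 rows 9.2
```

Emit:
servo_tool(steps=[{"delta_pos": [-0.27,-0.372,-0.016],"spin": 0.185,"grip": 0.07},{"delta_pos": [-0.27,-0.372,-0.016],"spin": 0.185,"grip": 0.07},{"delta_pos": [-0.27,-0.372,-0.016],"spin": 0.185,"grip": 0.07},{"delta_pos": [-0.27,-0.372,-0.016],"spin": 0.185,"grip": 0.07},{"delta_pos": [-0.27,-0.372,-0.016],"spin": 0.185,"grip": 0.07},{"delta_pos": [-0.27,-0.372,-0.016],"spin": 0.185,"grip": 0.07},{"delta_pos": [-0.27,-0.372,-0.016],"spin": 0.185,"grip": 0.07},{"delta_pos": [-0.27,-0.372,-0.016],"spin": 0.185,"grip": 0.07},{"delta_pos": [-0.27,-0.372,-0.016],"spin": 0.185,"grip": 0.07},{"delta_pos": [-0.27,-0.372,-0.016],"spin": 0.185,"grip": 0.07}])

```text
t: 1.1
ee_pos: [452.2, -245.2, 420.8]
tool_rot: [-3.141, 0.001, -1.495]
force: [-0.0, -0.8, 0.2]
grip_width: 70.1
```

```bash
python3 - <<'E'
from h import *
from station import r
o=r.get_obs(); go(o,(463,382,390),-1.501)
E
```

```text
[ 452.2 -245.2  420.8] [-3.141e+00  1.000e-03 -1.495e+00] delta [-0.6246 -0.0585  0.0315] spin 0.006 rows 12.6
```

Emit:
servo_tool(steps=[{"delta_pos": [-0.625,-0.056,0.03],"spin": 0.0,"grip": 0.07},{"delta_pos": [-0.625,-0.056,0.03],"spin": 0.0,"grip": 0.07},{"delta_pos": [-0.625,-0.056,0.03],"spin": 0.0,"grip": 0.07},{"delta_pos": [-0.625,-0.056,0.03],"spin": 0.0,"grip": 0.07},{"delta_pos": [-0.625,-0.056,0.03],"spin": 0.0,"grip": 0.07},{"delta_pos": [-0.625,-0.056,0.03],"spin": 0.0,"grip": 0.07},{"delta_pos": [-0.625,-0.056,0.03],"spin": 0.0,"grip": 0.07},{"delta_pos": [-0.625,-0.056,0.03],"spin": 0.0,"grip": 0.07},{"delta_pos": [-0.625,-0.056,0.03],"spin": 0.0,"grip": 0.07},{"delta_pos": [-0.625,-0.056,0.03],"spin": 0.0,"grip": 0.07},{"delta_pos": [-0.625,-0.056,0.03],"spin": 0.0,"grip": 0.07},{"delta_pos": [-0.625,-0.056,0.03],"spin": 0.0,"grip": 0.07}])

```text
t: 2.3
ee_pos: [461.3, 350.9, 391.6]
tool_rot: [3.141, -0.0, -1.502]
force: [0.8, -0.9, 0.1]
grip_width: 69.9
```

```bash
python3 - <<'E'
from h import *
from station import r
o=r.get_obs(); go(o,(463,382,300),-1.501);go(o,(463,382,195),-1.501)
E
```

```text
[461.3 350.9 391.6] [ 3.141 -0.    -1.502] delta [-0.031  -0.0039  0.0916] spin -0.001 rows 1.9
[461.3 350.9 391.6] [ 3.141 -0.    -1.502] delta [-0.031  -0.0039  0.1966] spin -0.001 rows 4.0
```

Emit:
servo_tool(steps=[{"delta_pos": [-0.031,-0.004,0.09],"spin": 0.0,"grip": 0.07},{"delta_pos": [-0.031,-0.004,0.09],"spin": 0.0,"grip": 0.07},{"delta_pos": [-0.031,-0.004,0.09],"spin": 0.0,"grip": 0.07}])

```text
t: 2.6
ee_pos: [461.7, 380.7, 296.7]
tool_rot: [3.134, -0.004, -1.499]
force: [-0.2, -0.5, -0.5]
grip_width: 69.8
```

```bash
python3 - <<'E'
from h import *
from station import r,vision
o=r.get_obs(); print(o['ee_pos'])
a=vision.camera('top')[:,:,::-1];b=vision.camera('scene')[:,:,::-1]
cv2.imwrite('pics/t1.png',np.hstack([cv2.resize(a[180:270,120:220],(400,360)),cv2.resize(b[120:240,340:460],(360,360))]))
go(r.get_obs(),(463,382,197),-1.501)
E
```

```text
[461.74574746 380.70789304 296.68702577]
[463.2 380.2 302.3] [ 3.140e+00 -1.000e-03 -1.501e+00] delta [-0.0018 -0.      0.1053] spin 0.0 rows 2.1
```

View pics/t1.png

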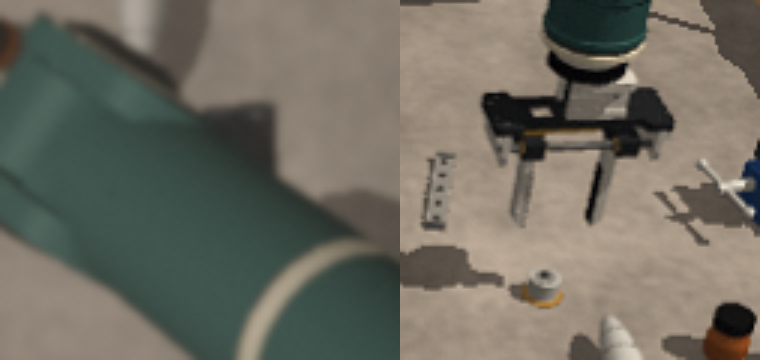

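Emit:
servo_tool(steps=[{"delta_pos": [-0.002,0,0.05],"spin": 0,"grip": 0.07},{"delta_pos": [-0.002,0,0.08],"spin": 0,"grip": 0.07},{"delta_pos": [-0.002,0,0.097],"spin": 0,"grip": 0.06},{"delta_pos": [-0.002,0,0.097],"spin": 0,"grip": 0.04},{"delta_pos": [-0.002,0,0.097],"spin": 0,"grip": 0.025},{"delta_pos": [-0.002,0,0.097],"spin": 0,"grip": 0.025},{"delta_pos": [-0.002,0,0.097],"spin": 0,"grip": 0.025},{"delta_pos": [-0.002,0,0.097],"spin": 0,"grip": 0.025}], squeeze=15)

```text
t: 3.5
ee_pos: [463.3, 382.9, 206.6]
tool_rot: [-3.14, 0.001, -1.501]
force: [-1.1, -1.6, 11.1]
grip_width: 33.5
```

Emit:
servo_tool(steps=[{"delta_pos": [0,0,-0.03],"spin": 0,"grip": 0.025},{"delta_pos": [0,0,-0.08],"spin": 0,"grip": 0.025},{"delta_pos": [0,0,-0.1],"spin": 0,"grip": 0.025},{"delta_pos": [0,0,-0.1],"spin": 0,"grip": 0.025}])

```text
t: 3.9
ee_pos: [463.3, 383.2, 308.8]
tool_rot: [-3.137, 0.003, -1.501]
force: [0.2, -0.0, -1.8]
grip_width: 33.8
```

```bash
python3 - <<'E'
from h import *
from station import r,vision
o=r.get_obs(); print(o['ee_pos'],o['force'],o['grip_width'])
b=vision.camera('scene')[:,:,::-1]; a=vision.camera('top')[:,:,::-1]
cv2.imwrite('pics/t2.png',np.hstack([cv2.resize(b[120:240,340:460],(400,400)),cv2.resize(a[100:240,220:340],(343,400),interpolation=2)]))
c=np.array([674,46]);e=np.array([np.cos(.07),np.sin(.07)])
for d in (163,172):print(d,c-e*d)
P=c-e*163; go(r.get_obs(),(P[0],P[1],306),-1.501)
E
```

```text
[463.34726409 383.19692841 308.80098924] [ 0.189407   -0.04479575 -1.82763138] 33.83919563522788
163 [511.39918696  34.59931588]
172 [502.42122796  33.96983026]
[462.9 382.4 305.2] [-3.141  0.    -1.501] delta [ 0.3503 -0.0242 -0.0008] spin -0.0 rows 7.0
```

View pics/t2.png

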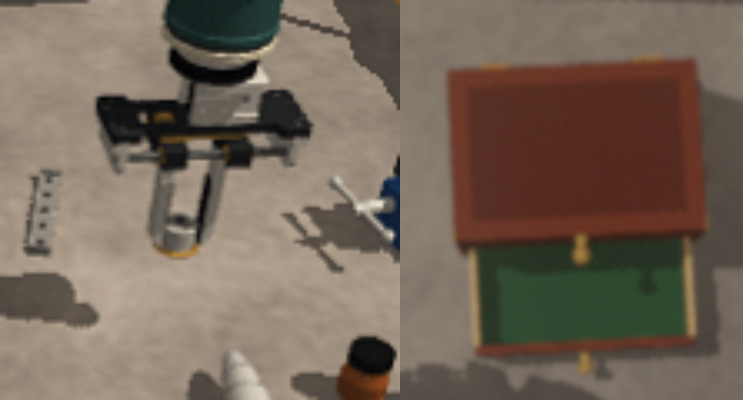

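Emit:
servo_tool(steps=[{"delta_pos": [0.05,-0.003,0],"spin": 0,"grip": 0.025},{"delta_pos": [0.1,-0.006,0],"spin": 0,"grip": 0.025},{"delta_pos": [0.15,-0.01,0],"spin": 0,"grip": 0.025},{"delta_pos": [0.2,-0.014,0],"spin": 0,"grip": 0.025},{"delta_pos": [0.25,-0.017,0],"spin": 0,"grip": 0.025},{"delta_pos": [0.29,-0.02,0],"spin": 0,"grip": 0.025},{"delta_pos": [0.32,-0.022,0],"spin": 0,"grip": 0.025},{"delta_pos": [0.34,-0.024,0],"spin": 0,"grip": 0.025},{"delta_pos": [0.35,-0.024,0],"spin": 0,"grip": 0.025},{"delta_pos": [0.35,-0.024,0],"spin": 0,"grip": 0.025}])

```text
t: 5.0
ee_pos: [511.0, 34.3, 304.2]
tool_rot: [3.14, 0.0, -1.502]
force: [-0.7, -0.3, -2.2]
grip_width: 33.5
```

```bash
python3 - <<'E'
from h import *
from station import r,vision
o=r.get_obs(); print(o['ee_pos'],o['force'],o['grip_width'])
b=vision.camera('scene')[:,:,::-1]; a=vision.camera('top')[:,:,::-1]
cv2.imwrite('pics/t3.png',np.hstack([cv2.resize(b[120:300,200:380],(400,400)),cv2.resize(a[100:260,220:340],(300,400),interpolation=2)]))
go(r.get_obs(),(511.4,34.6,242),-1.501)
E
```

```text
[511.04831565  34.34915825 304.22158418] [-0.71764456 -0.32357599 -2.17724523] 33.465018059083796
[511.   36.2 304.6] [ 3.141e+00  1.000e-03 -1.500e+00] delta [ 0.0017 -0.0003  0.0626] spin 0.001 rows 1.3
```

View pics/t3.png

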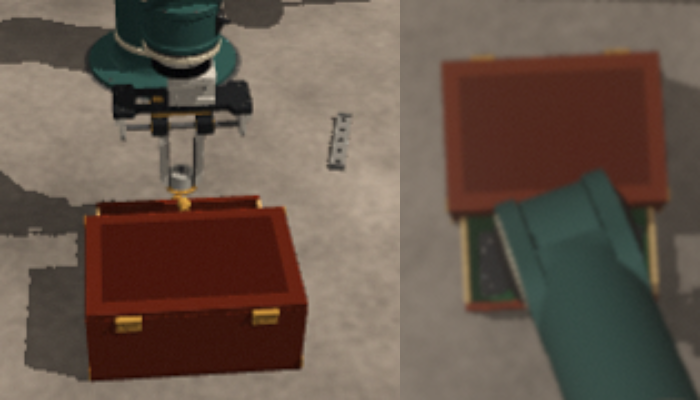

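Emit:
servo_tool(steps=[{"delta_pos": [0,0,0.03],"spin": 0,"grip": 0.025},{"delta_pos": [0,0,0.055],"spin": 0,"grip": 0.025},{"delta_pos": [0,0,0.063],"spin": 0,"grip": 0.025},{"delta_pos": [0,0,0.063],"spin": 0,"grip": 0.025},{"delta_pos": [0,0.004,0.063],"spin": 0,"grip": 0.025},{"delta_pos": [0,0.008,0.063],"spin": 0,"grip": 0.025}])

```text
t: 5.7
ee_pos: [503.2, 34.9, 243.0]
tool_rot: [-3.14, -0.0, -1.501]
force: [0.5, -0.6, -1.4]
grip_width: 33.3
```

Emit:
servo_tool(steps=[{"delta_pos": [0,0.003,0],"spin": 0,"grip": 0.025},{"delta_pos": [0,0.006,0],"spin": 0,"grip": 0.025},{"delta_pos": [0,0.009,0],"spin": 0,"grip": 0.025},{"delta_pos": [0,0.009,0],"spin": 0,"grip": 0.025}])

```text
t: 6.1
ee_pos: [493.9, 33.9, 242.1]
tool_rot: [3.142, -0.0, -1.501]
force: [0.6, -0.9, -2.4]
grip_width: 33.7
```

```bash
python3 - <<'E'
from h import *
from station import r,vision
o=r.get_obs(); print(o['ee_pos'],o['force'],o['grip_width'])
b=vision.camera('scene')[:,:,::-1]; a=vision.camera('top')[:,:,::-1]
cv2.imwrite('pics/t4.png',np.hstack([cv2.resize(b[150:240,220:340],(533,400)),cv2.resize(a[100:260,240:340],(250,400),interpolation=2)]))
E
```

```text
[493.92864032  33.87406149 242.14777134] [ 0.57723045 -0.91029112 -2.42761978] 33.73127018851194
```

View pics/t4.png

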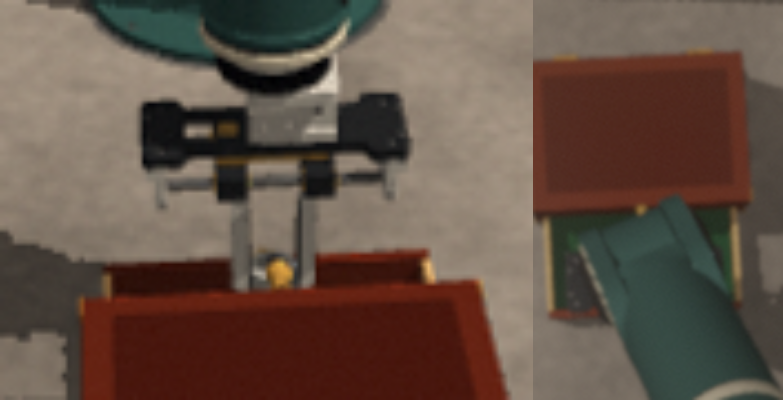

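Emit:
servo_tool(steps=[{"delta_pos": [0,-0.003,0],"spin": 0,"grip": 0.025},{"delta_pos": [0,-0.003,0.01],"spin": 0,"grip": 0.025},{"delta_pos": [0,-0.003,0.018],"spin": 0,"grip": 0.025},{"delta_pos": [0,-0.003,0.022],"spin": 0,"grip": 0.025},{"delta_pos": [0,-0.003,0.022],"spin": 0,"grip": 0.025},{"delta_pos": [0,-0.003,0.022],"spin": 0,"grip": 0.025}])

```text
t: 6.8
ee_pos: [497.2, 34.3, 219.9]
tool_rot: [3.141, 0.0, -1.501]
force: [-0.2, 1.2, -1.6]
grip_width: 33.9
```

Lower 2 mm more, then open gently.

Emit:
servo_tool(steps=[{"delta_pos": [0,0,0.001],"spin": 0,"grip": 0.025},{"delta_pos": [0,0,0.002],"spin": 0,"grip": 0.025},{"delta_pos": [0,0,0.002],"spin": 0,"grip": 0.034},{"delta_pos": [0,0,0.002],"spin": 0,"grip": 0.05},{"delta_pos": [0,0,0.002],"spin": 0,"grip": 0.055},{"delta_pos": [0,0,0.002],"spin": 0,"grip": 0.055},{"delta_pos": [0,0,0.002],"spin": 0,"grip": 0.055},{"delta_pos": [0,0,0.002],"spin": 0,"grip": 0.055}])

```text
t: 7.6
ee_pos: [497.3, 34.2, 218.0]
tool_rot: [3.142, 0.0, -1.501]
force: [-0.0, -0.4, 0.4]
grip_width: 55.0
```

Emit:
servo_tool(steps=[{"delta_pos": [0,0,-0.02],"spin": 0,"grip": 0.055},{"delta_pos": [0,0,-0.05],"spin": 0,"grip": 0.055},{"delta_pos": [0,0.04,-0.07],"spin": 0,"grip": 0.04},{"delta_pos": [0,0.08,-0.07],"spin": 0,"grip": 0.0},{"delta_pos": [0,0.1,-0.07],"spin": 0,"grip": 0.0},{"delta_pos": [0,0.1,-0.07],"spin": 0,"grip": 0.0},{"delta_pos": [0,0.1,-0.07],"spin": 0,"grip": 0.0}])

```text
t: 8.3
ee_pos: [397.9, 27.1, 288.3]
tool_rot: [-3.141, -0.0, -1.501]
force: [1.0, -0.6, -0.3]
grip_width: 18.2
```

```bash
python3 - <<'E'
from h import *
from station import r,vision
o=r.get_obs(); print(o['ee_pos'],o['force'],o['grip_width'])
b=vision.camera('scene')[:,:,::-1]; a=vision.camera('top')[:,:,::-1]
cv2.imwrite('pics/t5.png',np.hstack([cv2.resize(b[150:240,220:340],(400,300)),cv2.resize(a[160:260,220:340],(360,300),interpolation=2)]))
E
```

```text
[397.86839031  27.13222266 288.347889  ] [ 0.98691437 -0.57649837 -0.2806832 ] 18.199393330964423
```

View pics/t5.png

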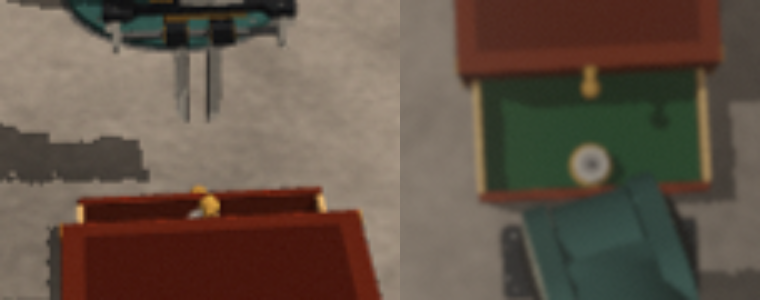

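Emit:
servo_tool(steps=[{"delta_pos": [0,0,0.04],"spin": 0,"grip": 0.0},{"delta_pos": [0,0,0.062],"spin": 0,"grip": 0.0},{"delta_pos": [0,0,0.062],"spin": 0,"grip": 0.0},{"delta_pos": [0,-0.02,0.062],"spin": 0,"grip": 0.0},{"delta_pos": [0,-0.03,0.062],"spin": 0,"grip": 0.0},{"delta_pos": [0,-0.036,0.062],"spin": 0,"grip": 0.0},{"delta_pos": [0,-0.042,0.062],"spin": 0,"grip": 0.0},{"delta_pos": [0,-0.05,0.062],"spin": 0,"grip": 0.0},{"delta_pos": [0,-0.058,0.062],"spin": 0,"grip": 0.0},{"delta_pos": [0,-0.066,0.062],"spin": 0,"grip": 0.0},{"delta_pos": [0,-0.074,0.062],"spin": 0,"grip": 0.0},{"delta_pos": [0,-0.082,0.062],"spin": 0,"grip": 0.0}])

```text
t: 9.6
ee_pos: [480.0, 33.0, 226.0]
tool_rot: [3.141, 0.0, -1.501]
force: [-1.5, 0.4, 0.8]
grip_width: 0.7
```

```bash
python3 - <<'E'
from h import *
from station import r,vision
o=r.get_obs(); print(o['ee_pos'],o['force'],o['grip_width'])
b=vision.camera('scene')[:,:,::-1]; a=vision.camera('top')[:,:,::-1]
cv2.imwrite('pics/t6.png',np.hstack([cv2.resize(b[150:240,220:340],(400,300)),cv2.resize(a[160:260,220:340],(360,300),interpolation=2)]))
E
```

```text
[479.96063513  32.98906447 225.99164115] [-1.51591132  0.37548189  0.81712172] 0.7493180694129191
```

View pics/t6.png

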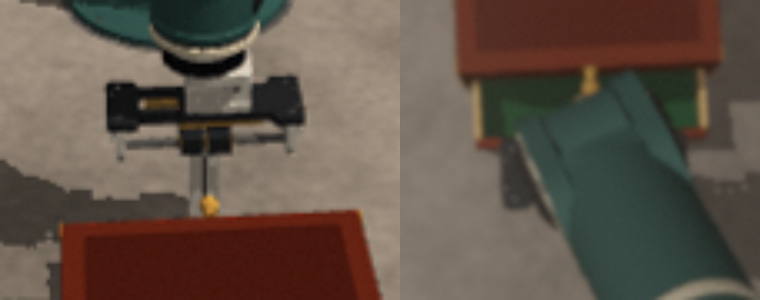

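Emit:
servo_tool(steps=[{"delta_pos": [0,-0.008,0],"spin": 0,"grip": 0},{"delta_pos": [0,-0.016,0],"spin": 0,"grip": 0},{"delta_pos": [0,-0.024,0],"spin": 0,"grip": 0},{"delta_pos": [0,-0.032,0],"spin": 0,"grip": 0},{"delta_pos": [0,-0.04,0],"spin": 0,"grip": 0},{"delta_pos": [0,-0.046,0],"spin": 0,"grip": 0},{"delta_pos": [0,-0.052,0],"spin": 0,"grip": 0},{"delta_pos": [0,-0.057,0],"spin": 0,"grip": 0},{"delta_pos": [0,-0.06,0],"spin": 0,"grip": 0},{"delta_pos": [0,-0.062,0],"spin": 0,"grip": 0}])

```text
t: 10.7
ee_pos: [541.4, 37.3, 226.0]
tool_rot: [3.142, 0.0, -1.501]
force: [-0.1, 0.7, 0.6]
grip_width: 0.4
```

Emit:
servo_tool(steps=[{"delta_pos": [0,-0.002,0],"spin": 0,"grip": 0},{"delta_pos": [0,-0.004,0],"spin": 0,"grip": 0},{"delta_pos": [0,-0.004,0],"spin": 0,"grip": 0}])

```text
t: 11.0
ee_pos: [545.4, 37.5, 226.0]
tool_rot: [-3.141, 0.0, -1.501]
force: [-0.1, -0.6, 0.0]
grip_width: 0.4
```

Emit:
servo_tool(steps=[{"delta_pos": [0,-0.002,0],"spin": 0,"grip": 0},{"delta_pos": [0,-0.003,0],"spin": 0,"grip": 0},{"delta_pos": [0,-0.003,0],"spin": 0,"grip": 0}])

```text
t: 11.3
ee_pos: [547.0, 37.7, 225.7]
tool_rot: [3.138, -0.001, -1.501]
force: [-14.4, -0.8, 8.5]
grip_width: 0.5
```

Emit:
servo_tool(steps=[{"delta_pos": [0,0.01,0],"spin": 0,"grip": 0},{"delta_pos": [0,0.03,-0.002],"spin": 0,"grip": 0.03},{"delta_pos": [0,0.04,-0.004],"spin": 0,"grip": 0.06},{"delta_pos": [0,0.04,-0.004],"spin": 0,"grip": 0.06},{"delta_pos": [0,0.04,-0.004],"spin": 0,"grip": 0.06},{"delta_pos": [0,0.04,-0.004],"spin": 0,"grip": 0.06},{"delta_pos": [0,0.04,-0.004],"spin": 0,"grip": 0.06},{"delta_pos": [0,0.04,-0.004],"spin": 0,"grip": 0.06}])

```text
t: 12.1
ee_pos: [508.5, 35.0, 229.9]
tool_rot: [3.142, 0.0, -1.501]
force: [0.0, 0.0, -0.9]
grip_width: 53.0
```

```bash
python3 - <<'E'
from h import *
from station import r,vision
o=r.get_obs(); print(o['ee_pos'],o['force'],o['grip_width'])
b=vision.camera('scene')[:,:,::-1]; a=vision.camera('top')[:,:,::-1]
cv2.imwrite('pics/t7.png',np.hstack([cv2.resize(b[150:240,220:340],(400,300)),cv2.resize(a[120:220,220:340],(360,300),interpolation=2)]))
E
```

```text
[508.49724291  34.99989457 229.86458996] [ 0.03828935  0.01821416 -0.90924731] 53.01660042997976
```

View pics/t7.png

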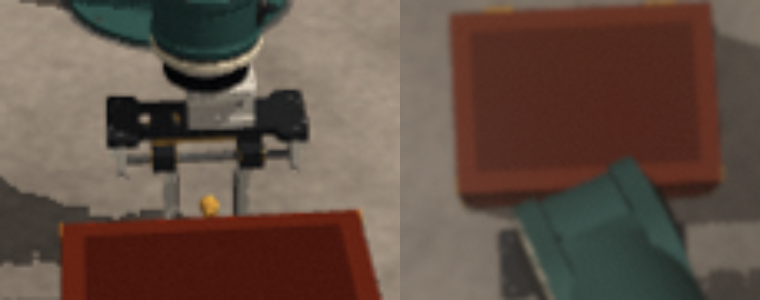

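Emit:
servo_tool(steps=[{"delta_pos": [0,-0.015,0],"spin": 0,"grip": 0.06},{"delta_pos": [0,-0.03,0],"spin": 0,"grip": 0.06},{"delta_pos": [0,-0.042,0],"spin": 0,"grip": 0.06},{"delta_pos": [0,-0.05,0],"spin": 0,"grip": 0.06},{"delta_pos": [0,-0.055,0],"spin": 0,"grip": 0.06},{"delta_pos": [0,-0.059,0],"spin": 0,"grip": 0.06},{"delta_pos": [0,-0.062,0],"spin": 0,"grip": 0.06},{"delta_pos": [0,-0.063,0],"spin": 0,"grip": 0.06}])

```text
t: 13.0
ee_pos: [571.1, 39.4, 230.0]
tool_rot: [3.141, 0.0, -1.501]
force: [-0.6, -0.0, 1.2]
grip_width: 59.8
```

Emit:
servo_tool(steps=[{"delta_pos": [0,-0.001,0],"spin": 0,"grip": 0.06},{"delta_pos": [0,-0.002,0],"spin": 0,"grip": 0.06},{"delta_pos": [0,-0.002,0],"spin": 0,"grip": 0.06}])

```text
t: 13.3
ee_pos: [573.0, 39.5, 230.0]
tool_rot: [3.142, 0.0, -1.501]
force: [-0.7, -0.9, -0.5]
grip_width: 60.0
```

Emit:
servo_tool(steps=[{"delta_pos": [0,-0.001,0],"spin": 0,"grip": 0.06},{"delta_pos": [0,-0.002,0],"spin": 0,"grip": 0.06},{"delta_pos": [0,-0.002,0],"spin": 0,"grip": 0.06}])

```text
t: 13.6
ee_pos: [574.5, 39.7, 229.9]
tool_rot: [3.14, -0.0, -1.501]
force: [-9.1, -0.8, 7.3]
grip_width: 59.6
```

Emit:
servo_tool(steps=[{"delta_pos": [0,-0.001,0],"spin": 0,"grip": 0.06},{"delta_pos": [0,-0.001,0],"spin": 0,"grip": 0.06},{"delta_pos": [0,-0.001,0],"spin": 0,"grip": 0.06}])

```text
t: 13.9
ee_pos: [574.8, 39.8, 229.8]
tool_rot: [3.138, -0.001, -1.5]
force: [-17.5, -2.7, 13.7]
grip_width: 60.0
```

Emit:
servo_tool(steps=[{"delta_pos": [0,0.005,0],"spin": 0,"grip": 0.06},{"delta_pos": [0,0.012,-0.03],"spin": 0,"grip": 0.06},{"delta_pos": [0,0.02,-0.08],"spin": 0,"grip": 0.06},{"delta_pos": [0,0.06,-0.13],"spin": 0,"grip": 0.06},{"delta_pos": [0,0.11,-0.16],"spin": 0,"grip": 0.06},{"delta_pos": [0,0.14,-0.16],"spin": 0,"grip": 0.06},{"delta_pos": [0,0.14,-0.16],"spin": 0,"grip": 0.06}])

```text
t: 14.6
ee_pos: [432.6, 30.0, 392.0]
tool_rot: [-3.139, -0.004, -1.501]
force: [1.0, -0.4, -0.9]
grip_width: 59.9
```

```bash
python3 - <<'E'
from h import *
from station import r,vision
o=r.get_obs(); print(o['ee_pos'],o['force'],o['grip_width'])
b=vision.camera('scene')[:,:,::-1]; a=vision.camera('top')[:,:,::-1]
cv2.imwrite('pics/top8.png',a)
cv2.imwrite('pics/t8.png',np.hstack([cv2.resize(b[150:240,220:340],(300,225)).copy(),cv2.resize(a[165:225,220:340],(450,225),interpolation=2)]))
E
```

```text
[432.60947107  30.04604876 391.95363172] [ 0.9620181  -0.44805411 -0.92615588] 59.91763473053753
```

View pics/t8.png

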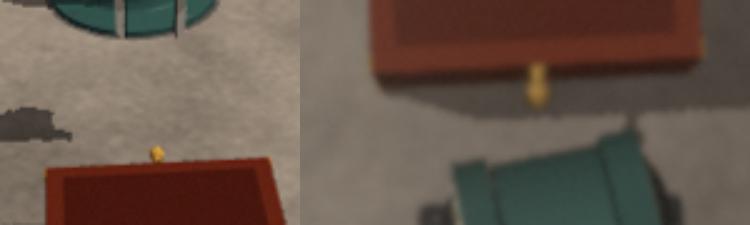

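```bash
python3 - <<'E'
from h import *
from station import r,vision
t=vision.get_calibration('top')
c=np.array([673,46]);e=np.array([np.cos(.07),np.sin(.07)])
def P(d,z,y=0): q=c-e*d+y*np.array([-e[1],e[0]]);return proj(t,(q[0],q[1],z)).round(1)
print('lidedge',P(90,106),'lidknob front',P(119,111),'lidknob bottom front',P(116,105),'dk front d=0',P(114,30),P(114,17),'d=5',P(119,30),P(119,17),'face top d0',P(90,45),'d5',P(95,45), 'foot',P(90,0))
a=cv2.imread('pics/top8.png')
im=a[160:210,260:310].astype(int)
m=(im[...,2]>im[...,0]*1.9)&(im[...,1]>im[...,0]*1.4)&(im[...,2]>70)
ys,xs=np.nonzero(m);print(ys.min()+160,ys.max()+160)
print([tuple(a[y,285]) for y in range(180,200)])
cv2.imwrite('pics/k.png',cv2.resize(a[170:205,265:305],(800,700)[:2] and (640,560),interpolation=0))
E
```

```text
lidedge [282.6 183.3] lidknob front [283.  192.9] lidknob bottom front [283.  192.1] dk front d=0 [282.4 193.9] [282.3 194.3] d=5 [282.5 195.5] [282.4 195.9] face top d0 [282.2 185.6] d5 [282.2 187.2] foot [281.9 187.2]
160 192
[(np.uint8(34), np.uint8(49), np.uint8(99)), (np.uint8(36), np.uint8(55), np.uint8(98)), (np.uint8(36), np.uint8(62), np.uint8(95)), (np.uint8(38), np.uint8(67), np.uint8(94)), (np.uint8(37), np.uint8(66), np.uint8(90)), (np.uint8(38), np.uint8(65), np.uint8(89)), (np.uint8(43), np.uint8(71), np.uint8(94)), (np.uint8(48), np.uint8(81), np.uint8(106)), (np.uint8(50), np.uint8(88), np.uint8(116)), (np.uint8(50), np.uint8(90), np.uint8(118)), (np.uint8(49), np.uint8(86), np.uint8(112)), (np.uint8(48), np.uint8(79), np.uint8(102)), (np.uint8(49), np.uint8(72), np.uint8(91)), (np.uint8(53), np.uint8(68), np.uint8(82)), (np.uint8(59), np.uint8(68), np.uint8(77)), (np.uint8(70), np.uint8(77), np.uint8(86)), (np.uint8(84), np.uint8(93), np.uint8(103)), (np.uint8(92), np.uint8(102), np.uint8(112)), (np.uint8(93), np.uint8(104), np.uint8(114)), (np.uint8(94), np.uint8(105), np.uint8(115))]
```

View pics/k.png

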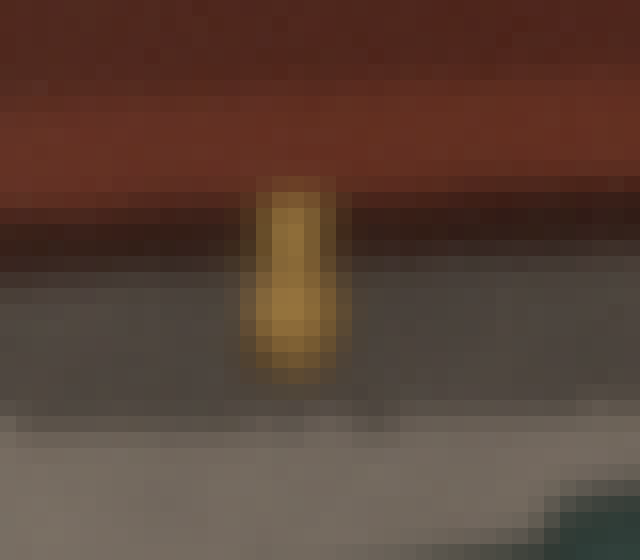

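```bash
python3 - <<'E'
from h import *
from station import r,vision
go(r.get_obs(),(564,38.7,392),-1.501);go(r.get_obs(),(564,38.7,297),-1.501)
E
```

```text
[436.1  29.7 390.9] [-3.139e+00 -2.000e-03 -1.502e+00] delta [-1.000e-04 -1.282e-01 -8.000e-04] spin -0.001 rows 2.6
[436.1  29.7 390.9] [-3.139e+00 -2.000e-03 -1.502e+00] delta [-0.0003 -0.128   0.0942] spin -0.001 rows 3.2
```

Emit:
servo_tool(steps=[{"delta_pos": [0,-0.05,0],"spin": 0,"grip": 0.05},{"delta_pos": [0,-0.1,0],"spin": 0,"grip": 0.05},{"delta_pos": [0,-0.128,0],"spin": 0,"grip": 0.05},{"delta_pos": [0,-0.128,0],"spin": 0,"grip": 0.05},{"delta_pos": [0,-0.128,0.04],"spin": 0,"grip": 0.05},{"delta_pos": [0,-0.128,0.07],"spin": 0,"grip": 0.05},{"delta_pos": [0,-0.128,0.09],"spin": 0,"grip": 0.05},{"delta_pos": [0,-0.128,0.093],"spin": 0,"grip": 0.05},{"delta_pos": [0,-0.128,0.093],"spin": 0,"grip": 0.05}])

```text
t: 15.6
ee_pos: [564.3, 39.0, 296.6]
tool_rot: [3.14, 0.001, -1.501]
force: [0.2, 0.3, 0.7]
grip_width: 50.4
```

```bash
python3 - <<'E'
from h import *
from station import r,vision
o=r.get_obs(); print(o['ee_pos'],o['force'],o['grip_width'])
b=vision.camera('scene')[:,:,::-1]
cv2.imwrite('pics/t9.png',cv2.resize(b[140:230,220:340],(720,540),interpolation=2))
E
```

```text
[564.29741806  39.0474019  296.55566029] [0.19501465 0.3240004  0.70567985] 50.371233041985
```

View pics/t9.png

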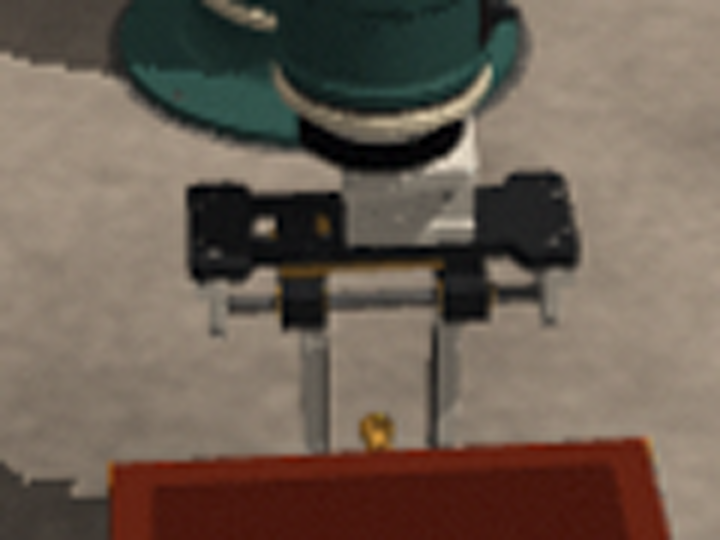

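Knob is centred between the fingers. Close.

Emit:
servo_tool(steps=[{"delta_pos": [0,0,0],"spin": 0,"grip": 0.03},{"delta_pos": [0,0,0],"spin": 0,"grip": 0.01},{"delta_pos": [0,0,0],"spin": 0,"grip": 0.01},{"delta_pos": [0,0,0],"spin": 0,"grip": 0.01},{"delta_pos": [0,0,0],"spin": 0,"grip": 0.01},{"delta_pos": [0,0,0],"spin": 0,"grip": 0.01},{"delta_pos": [0,0,0],"spin": 0,"grip": 0.01}], squeeze=20)

```text
t: 16.35
ee_pos: [564.3, 37.9, 297.3]
tool_rot: [-3.141, -0.001, -1.502]
force: [-0.3, -5.6, 3.2]
grip_width: 16.4
```

```bash
python3 - <<'E'
import numpy as np
for a in list(range(0,16,3))+list(range(20,61,4)):
    t=np.radians(a);print(a,'y',round(-(200-(200*np.cos(t)-5*np.sin(t)))/1000,4),'z',round(-(200*np.sin(t)+5*np.cos(t)-5)/1000,4))
from station import r
o=r.get_obs();print(o['ee_pos'],o['force'],o['grip_width'])
E
```

```text
0 y -0.0 z -0.0
3 y -0.0005 z -0.0105
6 y -0.0016 z -0.0209
9 y -0.0032 z -0.0312
12 y -0.0054 z -0.0415
15 y -0.0081 z -0.0516
20 y -0.0138 z -0.0681
24 y -0.0193 z -0.0809
28 y -0.0258 z -0.0933
32 y -0.033 z -0.1052
36 y -0.0411 z -0.1166
40 y -0.05 z -0.1274
44 y -0.0596 z -0.1375
48 y -0.0699 z -0.147
52 y -0.0808 z -0.1557
56 y -0.0923 z -0.1636
60 y -0.1043 z -0.1707
[564.2630593   37.91690413 297.26639139] [-0.30163643 -5.63774585  3.18776312] 16.369509819885895
```

Emit:
servo_tool(steps=[{"delta_pos": [0,0,-0.005],"spin": 0,"grip": 0.01},{"delta_pos": [0,-0.001,-0.01],"spin": 0,"grip": 0.01},{"delta_pos": [0,-0.001,-0.015],"spin": 0,"grip": 0.01},{"delta_pos": [0,-0.002,-0.021],"spin": 0,"grip": 0.01},{"delta_pos": [0,-0.002,-0.021],"spin": 0,"grip": 0.01}])

```text
t: 16.85
ee_pos: [566.1, 38.1, 318.4]
tool_rot: [3.141, -0.001, -1.502]
force: [-0.1, -5.3, -1.7]
grip_width: 16.8
```

```bash
python3 - <<'E'
from h import *
from station import r,vision
b=vision.camera('scene')[:,:,::-1]
o=r.get_obs(); print(o['ee_pos'],o['force'],o['grip_width'])
cv2.imwrite('pics/t10.png',cv2.resize(b[140:300,200:360],(560,560),interpolation=2))
E
```

```text
[566.04630359  38.06169475 318.11558317] [-0.21937219 -5.51193573 -2.55444765] 16.95356353175725
```

View pics/t10.png

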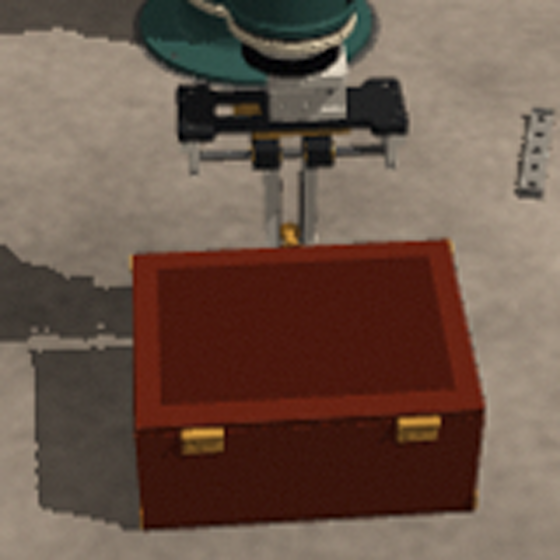

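Emit:
servo_tool(steps=[{"delta_pos": [0,-0.001,-0.01],"spin": 0,"grip": 0.01},{"delta_pos": [0,-0.003,-0.02],"spin": 0,"grip": 0.01},{"delta_pos": [0,-0.006,-0.03],"spin": 0,"grip": 0.01},{"delta_pos": [0,-0.009,-0.039],"spin": 0,"grip": 0.01},{"delta_pos": [0,-0.012,-0.047],"spin": 0,"grip": 0.01},{"delta_pos": [0,-0.017,-0.06],"spin": 0,"grip": 0.01},{"delta_pos": [0,-0.024,-0.072],"spin": 0,"grip": 0.01},{"delta_pos": [0,-0.031,-0.084],"spin": 0,"grip": 0.01},{"delta_pos": [0,-0.031,-0.084],"spin": 0,"grip": 0.01}])

```text
t: 17.8
ee_pos: [597.7, 40.5, 403.6]
tool_rot: [-3.141, -0.001, -1.502]
force: [-2.2, -6.0, -0.9]
grip_width: 17.1
```

```bash
python3 - <<'E'
from h import *
from station import r,vision
b=vision.camera('scene')[:,:,::-1]
o=r.get_obs(); print(o['ee_pos'],o['force'],o['grip_width'])
cv2.imwrite('pics/t11.png',cv2.resize(b[100:300,180:380],(560,560),interpolation=2))
E
```

```text
[597.32969845  40.42746884 402.78509606] [-1.66962565 -5.19076801 -1.1204778 ] 16.31543659543122
```

View pics/t11.png

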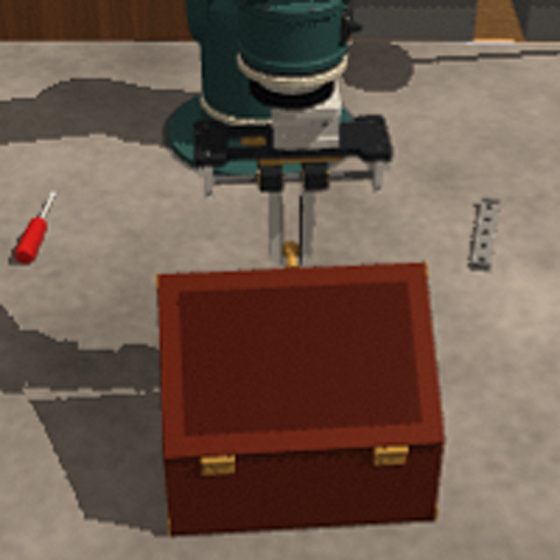

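Emit:
servo_tool(steps=[{"delta_pos": [0,-0.008,-0.011],"spin": 0,"grip": 0.01},{"delta_pos": [0,-0.017,-0.022],"spin": 0,"grip": 0.01},{"delta_pos": [0,-0.027,-0.032],"spin": 0,"grip": 0.01},{"delta_pos": [0,-0.037,-0.042],"spin": 0,"grip": 0.01},{"delta_pos": [0,-0.048,-0.05],"spin": 0,"grip": 0.01},{"delta_pos": [0,-0.059,-0.058],"spin": 0,"grip": 0.01},{"delta_pos": [0,-0.066,-0.063],"spin": 0,"grip": 0.01},{"delta_pos": [0,-0.071,-0.066],"spin": 0,"grip": 0.01},{"delta_pos": [0,-0.071,-0.066],"spin": 0,"grip": 0.01},{"delta_pos": [0,-0.071,-0.066],"spin": 0,"grip": 0.01},{"delta_pos": [0,-0.071,-0.066],"spin": 0,"grip": 0.01}])

```text
t: 18.95
ee_pos: [667.6, 45.8, 467.7]
tool_rot: [3.141, -0.0, -1.501]
force: [1.8, -3.9, -4.0]
grip_width: 16.4
```

```bash
python3 - <<'E'
from h import *
from station import r,vision
b=vision.camera('scene')[:,:,::-1];a=vision.camera('top')[:,:,::-1]
o=r.get_obs(); print(o['ee_pos'],o['force'],o['grip_width'],o['qvel'].round(3))
cv2.imwrite('pics/s12.png',b);cv2.imwrite('pics/top12.png',a)
cv2.imwrite('pics/t12.png',np.hstack([cv2.resize(b[60:260,200:360],(400,500),interpolation=2),cv2.resize(a[80:240,220:340],(375,500),interpolation=2)]))
s=vision.get_calibration('scene')
c=np.array([673.5,46]);e=np.array([np.cos(.07),np.sin(.07)]);p=np.array([-e[1],e[0]])
hx=c+90*e
for th in (54,60,66):
    t=np.radians(th)
    for y in (130,-130):
        # top face front corner: 180 fwd,10 up
        f=180*np.cos(t)-10*np.sin(t);z=106+180*np.sin(t)+10*np.cos(t);q=hx-e*f+p*y
        u=proj(s,(*q,z)); print(th,y,u.round(1),((u-[200,60])*2.5).round(0))
E
```

```text
[667.57750214  45.79632214 467.6690987 ] [ 1.27295765 -4.82839188 -4.67184301] 16.326153396327772 [-0.     0.001 -0.    -0.     0.001 -0.001 -0.002]
54 130 [335.9 189.5] [340. 324.]
54 -130 [233.9 193.5] [ 85. 334.]
60 130 [337.4 190.3] [343. 326.]
60 -130 [233.5 194.4] [ 84. 336.]
66 130 [338.8 192. ] [347. 330.]
66 -130 [233.2 196.2] [ 83. 340.]
```

View pics/t12.png

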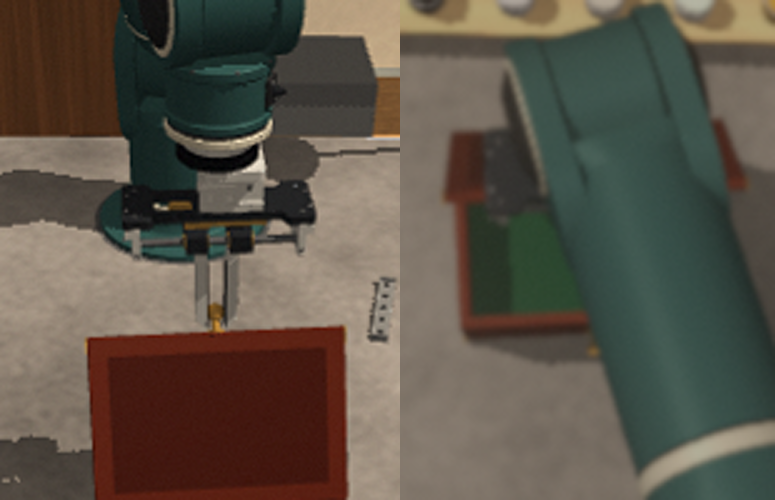

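```bash
python3 - <<'E'
from h import *
from station import r,vision
t_=vision.get_calibration('top')
c=np.array([673.5,46]);e=np.array([np.cos(.07),np.sin(.07)]);p=np.array([-e[1],e[0]])
hx=c+90*e
for th in (50,54,60,66,70):
    t=np.radians(th)
    for h in (0,10):
        f=180*np.cos(t)-h*np.sin(t);z=106+180*np.sin(t)+h*np.cos(t)
        print(th,h,proj(t_,(*(hx-e*f+p*130),z)).round(1),proj(t_,(*(hx-e*f-p*130),z)).round(1))
def P(d,z): q=c-e*d;return proj(t_,(*q,z)).round(1)
print('dknob front d0,d4',P(114,26),P(118,26))
# angle from TCP: contact est of knob rel start
d=np.array([667.6-564.3,467.7-297.3]);print(d)
f=200-np.hypot(667.6-564.3,45.8-37.9);print(np.degrees(np.arctan2(5+d[1],f)-np.arctan2(5,200)))
a=cv2.imread('pics/top12.png');cv2.imwrite('pics/k2.png',cv2.resize(a[110:205,225:345],(760,600),interpolation=0))
E
```

```text
50 0 [234.3 155.5] [330.5 151.6]
50 10 [234.  152.3] [330.6 148.4]
54 0 [234.  151.4] [330.6 147.5]
54 10 [233.7 148. ] [330.7 144.1]
60 0 [233.5 144.9] [330.7 140.9]
60 10 [233.2 141.3] [330.8 137.4]
66 0 [233. 138.] [330.8 134.1]
66 10 [232.8 134.3] [330.7 130.4]
70 0 [232.7 133.4] [330.7 129.4]
70 10 [232.5 129.6] [330.7 125.7]
dknob front d0,d4 [282.4 193.8] [282.5 195.1]
[103.3 170.4]
59.77508020715818
```

View pics/k2.png

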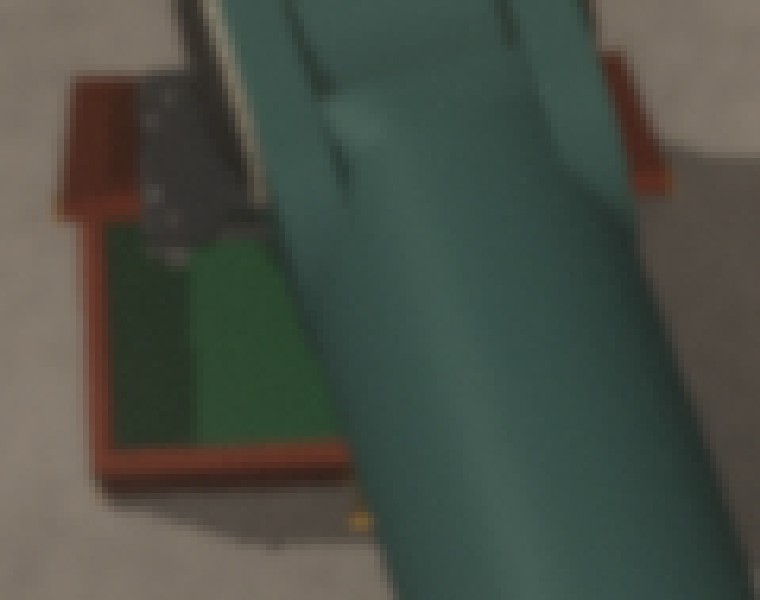

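```bash
python3 - <<'E'
from station import r
o=r.get_obs();print(o['t'],o['ee_pos'],o['force'],o['grip_width']);print(r.sign_off())
E
```

```text
19.05 [667.57750214  45.79632214 467.6690987 ] [ 1.27295765 -4.82839188 -4.67184301] 16.326153396327772
the job is handed in; nothing more can be done
None
```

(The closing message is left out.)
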